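Pack the fallen frit jars into the latched chest

TASK

Clear the torch bench: pull the recessed paddle handle in the chest's lid to trip the latch, raise the lid wide open, stand every fallen square frit jar upright on the floor inside the chest, and press the lid shut until it latches. Leave the tumbler and the rake where they are.

Things in the scene. Friction and masses are not known exactly. Their poses are not given: they have to be found in the camera images.
- chest: Fixed aluminium chest, 200 mm (own x) by 300 mm (own y) by 140 mm tall, walls and floor 5 mm, open top under a hinged lid. Origin: centre of its underside. Own -x is the front, roughly towards the robot; +x the hinge side. A keeper bar (40 mm along y, 6 mm thick) sits inside the front wall at mid-width, 8 mm behind it, 7.5 mm below the rim. Clear height under the shut lid: 101 mm.
- lid (a joint): Lid angle, rad: 0 shut, pi/2 vertical, 1.75 stop. Plate 6 mm thick, 304 wide, 208 mm from hinge to front edge, underside at the rim. Stiff hinge: stays where left; raising takes 1.3 N m, lowering 0.1 (low) to 0.7. A spring bolt holds it shut unless the paddle is above 0.35 rad as it starts to rise. Pressed down at the front (5 to 15 N) it snaps latched by itself: lid under 0.02, paddle back at 0.
- paddle (a joint): Angle of the black paddle to the lid, rad: 0 at rest in its dish, 0.5 pulled to its stop; springs back when let go. Hinged along y at the end nearer the lid hinge (80 mm from it, 14 mm below the lid's underside); the free end with the lip, nearer the lid's front, pulls up out of the dish with 2 to 5 N. At its stop, further pull raises the lid.
- paddle_lip (a point): On the middle of the lip standing up at the paddle's free end: 36 mm (y) x 16 mm (x), point 10 mm below its top, which is flush with the lid's top. Shut: 127 mm from the lid hinge, 4 mm below the lid's underside. The dish around it is 90 (x) x 120 mm (y), floor 24 mm below this point, 42 mm free at either end of the lip, 30 mm in front. Moves with paddle and lid; axes as the paddle.
- lid_edge (a point): Middle of the lid's free front edge, at its underside, 208 mm from the hinge and, shut, 8 mm beyond the front wall. Axes as the lid.
- lid_hinge (a point): Middle of the lid's hinge axis, which runs along the chest's y, 140 mm above the bench.
- jar1: Square glass jar with a round white cap; two to four of the four are present (absent: None). Body 52 x 52 mm, 60 mm tall; cap 44 mm across, 60 to 95 mm above the base; about 180 g, centre of mass 42 mm above the base. Origin: centre of its base; own +z from base to cap. Starts lying on a flat side on the bench, axis 26 mm up. Standing in the chest its origin is 5 mm above the bench.
- jar2: Square glass jar with a round white cap; two to four of the four are present (absent: None). Body 52 x 52 mm, 60 mm tall; cap 44 mm across, 60 to 95 mm above the base; about 180 g, centre of mass 42 mm above the base. Origin: centre of its base; own +z from base to cap. Starts lying on a flat side on the bench, axis 26 mm up. Standing in the chest its origin is 5 mm above the bench.
- jar3: Square glass jar with a round white cap; two to four of the four are present (absent: None). Body 52 x 52 mm, 60 mm tall; cap 44 mm across, 60 to 95 mm above the base; about 180 g, centre of mass 42 mm above the base. Origin: centre of its base; own +z from base to cap. Starts lying on a flat side on the bench, axis 26 mm up. Standing in the chest its origin is 5 mm above the bench.
- jar4: Square glass jar with a round white cap; two to four of the four are present (absent: None). Body 52 x 52 mm, 60 mm tall; cap 44 mm across, 60 to 95 mm above the base; about 180 g, centre of mass 42 mm above the base. Origin: centre of its base; own +z from base to cap. Starts lying on a flat side on the bench, axis 26 mm up. Standing in the chest its origin is 5 mm above the bench.
- tumbler: Bystander: open glass tumbler, 76 mm across, 85 mm tall, standing on the bench. Origin: centre of its base. Leave it alone.
- rake: Bystander: hand tool with a wooden handle, 200 mm long, lying on the bench. Leave it alone.

How it is judged:
By the outcome, as a careful person would: the job done as asked, in the order asked, and still so for the second after the job is handed in, with the robot touching nothing.
Of jar1, jar2, jar3, jar4 only 2 to 4 are there at a start; the rules pass over those that are not, and their reading is None.
At some moment in a run one of jar1, jar2, jar3, jar4 may be knocked a few centimetres aside while the robot is not near it.
Once in a run the grip may slacken for a moment while it holds something.
It also fails if it takes over 210 s, if anything falls off the work surface, if the arm or the gripper's body presses on something with over 40 N, if the wrist force passes 120 N, or if a joint passes its speed limit or range.

ROBOT

A 7-joint arm with a two-finger parallel gripper is mounted at the origin on the work surface. World frame = base frame: x ahead of the robot, y to its left, z up, the work surface at z = 0. Lengths are in m, angles in rad, forces in N, time in s.
With the tool pointing down it reaches from about 0.425 to 0.925 m from the base axis. Payload 6.8 kg.
Tool frame: the origin (TCP) lies between the finger pads; the fingertips stand 17 mm ahead of it and the grasp point (between the pads) lies 2 mm behind it; z points along the fingers, x is the direction in which the jaws open and shut, and the axes are right-handed (so a half turn about z gives the same grasp; the last joint's range is limited). The gripper opens to 85 mm and grips with 20 to 120 N. Pads are 22 mm wide; open, the fingers measure 114 mm over their backs; the gripper's body (76 mm by 85 mm) begins 54 mm behind the grasp point. The pads swing forward as they close: fully open they stand 13 mm farther back than shut.
Start: joints at [1.086, 0.477, 0.022, 1.555, -0.011, 1.109, -0.083], TCP at [0.248, -0.628, 0.248] pointing down, gripper open.
Joint ranges: [-2.96, 2.96], [-0.34, 2.1], [-1.41, 1.46], [0.24, 2.44], [-1.37, 4.51], [0.17, 1.92], [-2.96, 2.96]. Speed limits (rad/s): [2.39, 2.39, 3.14, 3.14, 3.14, 3.14, 3.14].

INTERFACE

Orientations are given as a unit quaternion [w, x, y, z].
In Python, from station import readout, read_camera, get_calibration, bot, models gives the robot as it stands.
- The arm moves only by the tool carry_out, never from a script. Its argument "deltas" is a list of rows, each a list of 2 entries, a list of its own where there are three numbers: the shift along the tool's x, y, z in cm, then the turn about the tool's z in degrees. A call has 1 to 10 rows; each row is the pose to reach, as a shift and turn from the pose measured when the call began, along the tool's axes at that moment; what a row does not reach only later rows make up. A row lasts 1/8 s, in which the tool goes at most 62.5 mm and 10.7 degrees, less where a joint would pass 70% of its speed; a pose out of reach is approached as far as the arm can. A call with a gripper value outside its range is refused whole. "hand" is the opening, from 0 (shut) to 1 (fully open), set as the call begins (left out, the last holds). The fingers move at their own pace and stop on an object; "newtons" is the grip in N (left out, the last holds). Time passes only in rows, so rows that repeat a pose let the fingers close. It gives the time, the measured TCP pose, the force and the opening at its end, in the units of the state.
- readout.get_obs(): the state, without advancing time (a new reading comes with each control period).
- read_camera(name): name is "side" or "top" or "wrist"; returns the picture (400x640x3 uint8, red, green, blue); there is no depth.
- get_calibration(name): a dict with "fov_y" (degrees; the focal length in pixels is half the picture's height over the tangent of half this angle, whatever the lens; pixels are square), "cx", "cy" (the principal point, pixels), "D" ([k1, k2, p1, p2, k3] as OpenCV has them; the pictures are not rectified), "world_from_camera" (4x4, takes a point from camera to world coordinates). Camera axes: x right, y down, z forward; pixel columns grow to the right and rows downward; lengths in m; the calibration is good to about 2 mm. A picture is of the moment at which its call begins: read the wrist's pose just before it. get_calibration takes no time and is no camera call; for the wrist camera it gives the pose at the moment of the call.
- bot.hand_in(): hands the job in, once; it reports no verdict.
Trained networks look in the newest picture that a camera, given by its name, has taken for a name from the list of things; names that differ only in an ending like _2 or _b are one class to them, and where a whole thing is asked for, a point or a joint stands for the part that bears it (a point fixed in the world has none). Each returns a list of dicts, best first, with "score" (0 to 1); they miss things now and then, are a little off and sometimes report something else, mostly with a low value. They report only what shows in the picture. A call takes as long as a camera call.
- models.spot_in(query, camera): "centre" ([row, column] in pixels, amid what is visible of it).
The state is a dict: "t": time; "q": joint angles; "joint_vel": joint speeds; "joint_torque": joint torques, N m; "eef_pos": TCP position; "tool_rot": TCP orientation; "contact_force": force on the tool from outside, world axes, zero at the start; "torque": the same for the moment, N m; "gripper_width": opening from 0.0 (shut) to 1.0 (fully open).
Only numpy, scipy, OpenCV 4.12 (cv2) and the standard library are available. Lean on these libraries where they do the work, as an engineer would, in place of code of your own. Each camera call takes 0.05 s, during which the arm holds its last target. There are 200 camera calls.

## Working session

There is one attempt and no reset: what is moved stays moved. The work goes in short steps, Python scripts to look and compute and a tool call to move; the robot and the scene stay as the last step left them, time stands still between calls to the robot, and variables do not carry over. Pictures are saved under pics/ and viewed, about 12 in all and at most 16, crops included, and the job is handed in when it is done.

Besides the shell and the picture viewer there is one more tool, called after "Emit:" as name([rows], argument=value, ...), one row to a line, values as JSON. carry_out: Moves the arm, as the interface text tells. Its arguments: {"type":"object","properties":{"deltas":{"type":"array"},"hand":{"type":"number"},"newtons":{"type":"number"}},"required":["deltas"]}

```bash
mkdir -p pics; ls; cat > h.py <<'E'
import numpy as np, cv2
from station import readout, read_camera, get_calibration, bot, models
from scipy.spatial.transform import Rotation as R
def K(c):
    f=200/np.tan(np.radians(c["fov_y"])/2)
    return np.array([[f,0,c["cx"]],[0,f,c["cy"]],[0,0,1.]])
def snap(name,fn):
    c=get_calibration(name); im=read_camera(name)
    cv2.imwrite(f"pics/{fn}.png",im[:,:,::-1]); np.save(f"pics/{fn}.npy",{k:np.array(v) for k,v in c.items()},allow_pickle=True); return im,c
def load(fn): return np.load(f"pics/{fn}.npy",allow_pickle=True).item()
def ray(c,r,col):
    p=cv2.undistortPoints(np.array([[[col,r]]],float),K(c),np.array(c["D"],float))[0,0]
    T=np.array(c["world_from_camera"]); d=T[:3,:3]@[p[0],p[1],1]; return T[:3,3],d/np.linalg.norm(d)
def atz(c,r,col,z):
    o,d=ray(c,r,col); return o+d*(z-o[2])/d[2]
def tri(rays):
    A=0;b=0
    for o,d in rays:
        P=np.eye(3)-np.outer(d,d);A=A+P;b=b+P@o
    x=np.linalg.solve(A,b); return x,[np.linalg.norm((np.eye(3)-np.outer(d,d))@(x-o)) for o,d in rays]
def proj(c,X):
    T=np.linalg.inv(np.array(c["world_from_camera"])); X=np.atleast_2d(X)
    return cv2.projectPoints(X.astype(float),cv2.Rodrigues(T[:3,:3])[0],T[:3,3],K(c),np.array(c["D"],float))[0][:,0]
def tool():
    o=readout.get_obs(); q=np.array(o["tool_rot"]); return np.array(o["eef_pos"]),R.from_quat(q[[1,2,3,0]]).as_matrix(),o
def to(X):
    p,M,o=tool(); return np.round(100*M.T@(np.array(X)-p),2)
E
python3 - <<'E'
from h import *
for n in("top","side","wrist"):
    im,c=snap(n,n+"0"); print(n,np.round(c["world_from_camera"],3).tolist(),c["fov_y"])
    for q in("jar1","paddle_lip","lid","chest","tumbler","rake"):
        print(q,[(np.round(d["centre"]).tolist(),round(d["score"],2)) for d in models.spot_in(q,n)])
p,M,o=tool();print(p,M.round(3).tolist(),o)
a=cv2.imread("pics/top0.png");b=cv2.imread("pics/side0.png")
E
```

```text
pics
top [[0.024, -0.983, 0.182, 0.464], [-1.0, -0.027, -0.014, 0.013], [0.018, -0.181, -0.983, 1.06], [0.0, 0.0, 0.0, 1.0]] 50.07284555502925
jar1 [([222.0, 394.0], 0.64), ([226.0, 229.0], 0.63), ([150.0, 412.0], 0.37)]
paddle_lip [([228.0, 231.0], 0.96)]
lid [([226.0, 224.0], 0.84)]
chest []
tumbler [([222.0, 225.0], 0.65), ([132.0, 321.0], 0.56)]
rake [([151.0, 416.0], 0.81)]
side [[-0.948, -0.177, 0.263, 0.316], [-0.317, 0.525, -0.79, 0.94], [0.002, -0.833, -0.554, 0.773], [0.0, 0.0, 0.0, 1.0]] 43.17100855049465
jar1 [([211.0, 394.0], 0.92)]
paddle_lip [([245.0, 322.0], 0.94), ([251.0, 318.0], 0.37)]
lid [([249.0, 318.0], 0.94)]
chest [([275.0, 321.0], 0.89)]
tumbler [([195.0, 254.0], 0.69)]
rake [([172.0, 297.0], 0.81)]
wrist [[0.368, -0.879, -0.302, 0.326], [-0.93, -0.348, -0.12, -0.598], [0.001, 0.325, -0.946, 0.373], [0.0, 0.0, 0.0, 1.0]] 63.865937905144335
jar1 []
paddle_lip []
lid []
chest []
tumbler []
rake []
[ 0.24838466 -0.62766483  0.24832739] [[0.368, -0.93, 0.0], [-0.93, -0.368, -0.0], [0.0, -0.0, -1.0]] {'t': 1.05, 'q': array([ 1.08589429,  0.47696554,  0.02239759,  1.55540849, -0.01150859,
        1.10926209, -0.08313449]), 'joint_vel': array([ 0.00083617,  0.00030648,  0.00033073,  0.00046564, -0.00016992,
        0.00164201,  0.00077946]), 'joint_torque': array([ 1.65821903e-04, -5.96323442e+01,  1.60680436e+00, -2.81548655e+01,
        1.25470891e-02,  1.62371445e-03, -2.80042366e-05]), 'eef_pos': array([ 0.24838466, -0.62766483,  0.24832739]), 'tool_rot': array([ 1.08604376e-05,  8.27011304e-01, -5.62185291e-01,  4.27456515e-05]), 'contact_force': array([-0.40175345, -0.35447219,  0.41866283]), 'torque': array([ 0.0179013 , -0.02056223,  0.01073905]), 'gripper_width': 1.0015619099177557}
```

View images.

View pics/top0.png

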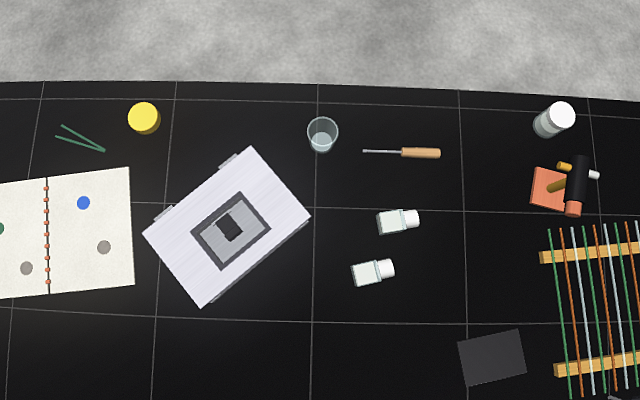

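View pics/side0.png

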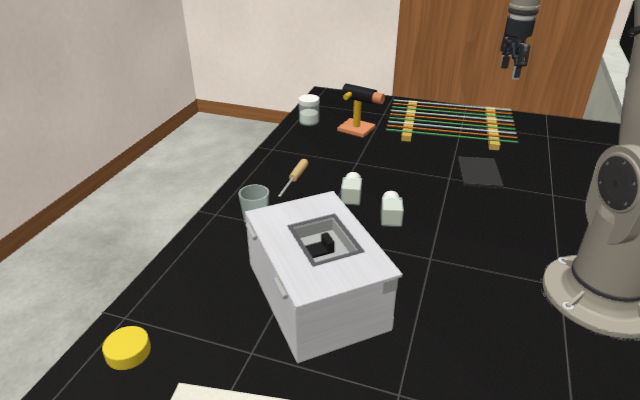

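```bash
cat > fit.py <<'E'
from h import *
from scipy.optimize import least_squares
ct,cs=load("top0"),load("side0")
def cw(p,X):
    c,s=np.cos(p[2]),np.sin(p[2]); X=np.atleast_2d(X); return np.c_[p[0]+c*X[:,0]-s*X[:,1],p[1]+s*X[:,0]+c*X[:,1],X[:,2]]
def pose():
    return np.load("chest.npy")
E
python3 - <<'E'
from fit import *
for n,l in(("t0",[(226,152.5)]),):pass
# front right(-y), front left(+y), rear left, rear right
X=np.array([[-.108,-.152,.146],[-.108,.152,.146],[.1,.152,.146],[.1,-.152,.146]])
def ref(fn,pts):
    g=cv2.imread(f"pics/{fn}.png",0); q=np.array(pts,np.float32).reshape(-1,1,2)
    return cv2.cornerSubPix(g,q,(5,5),(-1,-1),(3,50,.01))[:,0]
t=ref("top0",[(310,215),(201,308),(142,234),(250,146)]);s=ref("side0",[(335,195),(400,271),(291,307),(247,210)])
print(t,s)
def f(p):
    Y=X.copy();Y[2:,0]+=p[3];Y=cw(p,Y); return np.r_[(proj(ct,Y)-t).ravel(),(proj(cs,Y)-s).ravel()]
r=least_squares(f,[.5,.2,-.7,0],loss="soft_l1");print(r.x,f(r.x).round(1).reshape(-1,2).tolist());np.save("chest.npy",r.x[:3])
for a,b in zip(t,s): print(tri([ray(ct,a[1],a[0]),ray(cs,b[1],b[0])]))
for nm,x in (("lip",[-.027,0,.136]),("front",[-.108,0,.14]),("hinge",[.1,0,.14])): print(nm,cw(r.x,x), proj(ct,cw(r.x,x)))
a=cv2.resize(cv2.imread("pics/top0.png")[190:300,330:440],None,fx=5,fy=5,interpolation=2)
b=cv2.resize(cv2.imread("pics/side0.png")[160:235,330:415],None,fx=2.9,fy=2.9,interpolation=2)
o=np.zeros((550,800,3),np.uint8);o[:550,:550]=a;o[:b.shape[0],550:550+b.shape[1]]=b;cv2.imwrite("pics/j.png",o)
E
```

```text
[[310.82626 215.65465]
 [199.80956 308.70117]
 [140.98894 232.71123]
 [250.1978  144.54594]] [[332.82    190.36046]
 [402.44287 274.22516]
 [295.38528 306.64435]
 [242.84456 211.98317]]
[0.57418203 0.19524394 0.73251003 0.00139319] [[0.2, -0.0], [0.7, 0.1], [0.3, -0.1], [-0.2, 0.1], [-0.2, 0.7], [-0.2, -0.1], [-0.4, 1.0], [1.0, -0.0]]
(array([0.59502112, 0.0103949 , 0.14821031]), [np.float64(0.0001470515048628921), np.float64(0.00014705150486275508)])
(array([0.3920375 , 0.2372584 , 0.14702024]), [np.float64(0.0003871157184958472), np.float64(0.0003871157184956938)])
(array([0.54738611, 0.37577831, 0.1482454 ]), [np.float64(0.00019245494873510976), np.float64(0.00019245494873480938)])
(array([0.75269481, 0.1499196 , 0.14519286]), [np.float64(0.0010119977664124669), np.float64(0.0010119977664124356)])
lip [[0.55410758 0.17718802 0.136     ]] [[233.28771417 233.13051386]]
front [[0.49388423 0.12302025 0.14      ]] [[256.74616905 261.80999051]]
hinge [[0.64853185 0.26211774 0.14      ]] [[197.12842397 189.01003117]]
```

View pics/j.png

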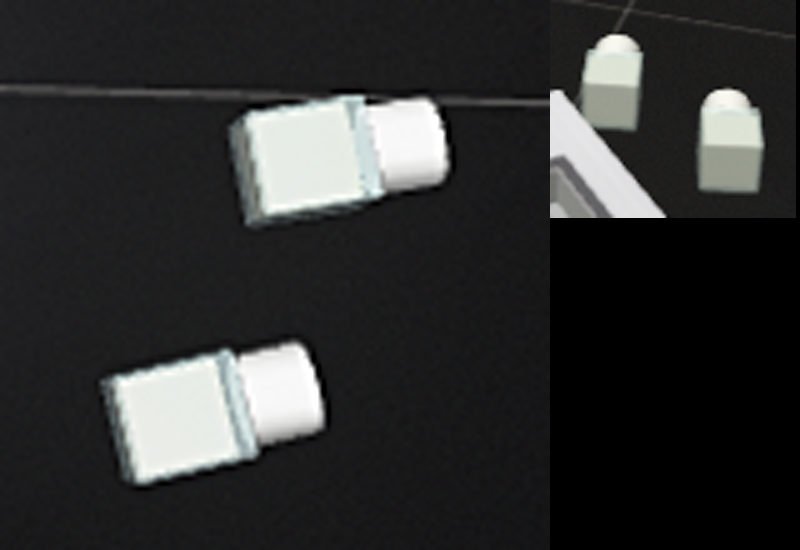

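```bash
python3 - <<'E'
from fit import *
print(to([.5541,.1772,.25]))
# jars: top face z=.052 ; base corners in crop /5 + offset
import numpy as np
def P(u,v,z): return atz(ct,190+v/5,330+u/5,z)
for nm,pts in(("A",[(245,110),(358,98),(380,193),(262,212)]),("B",[(112,377),(220,357),(243,460),(133,485)])):
    W=np.array([P(*q,.052) for q in pts]); print(nm,W.round(3).tolist(),W.mean(0).round(3),[np.linalg.norm(W[i]-W[i-1]).round(3) for i in range(4)])
E
```

```text
[-63.59 -58.04  -0.17]
A [[0.622, -0.153, 0.052], [0.629, -0.207, 0.052], [0.584, -0.218, 0.052], [0.573, -0.161, 0.052]] [ 0.602 -0.185  0.052] [np.float64(0.049), np.float64(0.055), np.float64(0.047), np.float64(0.058)]
B [[0.494, -0.09, 0.052], [0.504, -0.141, 0.052], [0.457, -0.152, 0.052], [0.444, -0.1, 0.052]] [ 0.475 -0.121  0.052] [np.float64(0.051), np.float64(0.052), np.float64(0.049), np.float64(0.053)]
```

Emit:
carry_out([
  [[-32,-29,0],-10],
  [[-63.6,-58,0],-20.4],
  [[-63.6,-58,0],-20.4],
  [[-63.6,-58,0],-20.4],
  [[-63.6,-58,0],-20.4],
  [[-63.6,-58,0],-20.4],
  [[-63.6,-58,0],-20.4],
  [[-63.6,-58,0],-20.4],
  [[-63.6,-58,0],-20.4],
  [[-63.6,-58,0],-20.4],
], hand=0.75)

```text
t: 2.3
eef_pos: [0.4706, -0.0415, 0.2488]
tool_rot: [-0.0, 0.913, -0.407, 0.001]
contact_force: [1.3, -0.5, -1.0]
gripper_width: 0.75
```

```bash
cat >> h.py <<'E'
def go(X,xdir):
    p,M,o=tool(); a=np.arctan2(M[1,0],M[0,0]); b=np.arctan2(xdir[1],xdir[0])
    d=(b-a+np.pi/2)%np.pi-np.pi/2
    print("cm",to(X),"turn",round(-np.degrees(d),1))
E
python3 - <<'E'
from fit import *
go([.5541,.1772,.25],[.669,-.743])
E
```

```text
cm [-10.68 -20.83  -0.12] turn -0.0
```

Emit:
carry_out([
  [[-10.7,-20.8,0],0],
  [[-10.7,-20.8,0],0],
  [[-10.7,-20.8,0],0],
  [[-10.7,-20.8,0],0],
  [[-10.7,-20.8,0],0],
  [[-10.7,-20.8,0],0],
])

```text
t: 3.05
eef_pos: [0.5536, 0.1764, 0.2485]
tool_rot: [0.0, 0.913, -0.407, 0.001]
contact_force: [0.6, -0.4, 0.0]
gripper_width: 0.755
```

```bash
python3 - <<'E'
from fit import *
im,c=snap("wrist","w1")
p=np.load("chest.npy")
L=cw(p,[[-.027+.008*i,.018*j,.146] for i in(-1,1) for j in(-1,1)]); uv=proj(c,L); print(uv, [d for d in models.spot_in("paddle_lip","wrist")])
b=im[:,:,::-1].copy()
for q in uv: cv2.circle(b,(int(q[0]),int(q[1])),3,(0,0,255),1)
cv2.imwrite("pics/w1b.png",b); go([.5541,.1772,.14],[.669,-.743])
E
```

```text
[[343.97940302 213.01663198]
 [296.63737417 213.06285499]
 [344.44132079 193.00653648]
 [296.06316568 193.05049426]] [{'centre': [170.0, 320.9], 'score': 0.65}]
cm [-0.13 -0.16 10.87] turn -0.2
```

View pics/w1b.png

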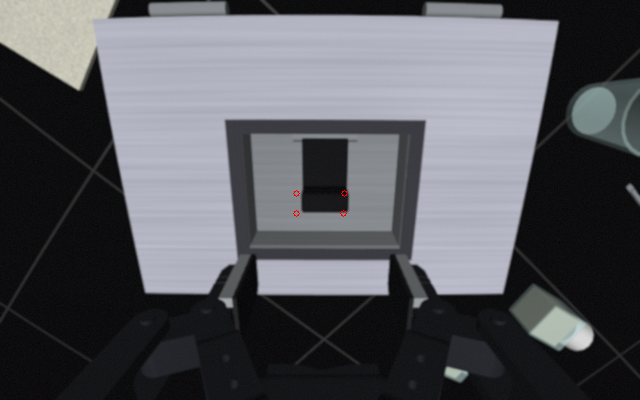

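Emit:
carry_out([
  [[0,-0.1,5],0],
  [[0.1,-0.1,8],0],
  [[0.1,-0.1,10.7],0],
  [[0.1,-0.1,11],0],
  [[0.1,-0.1,11],0],
])

```text
t: 3.78
eef_pos: [0.5557, 0.1745, 0.1396]
tool_rot: [0.0, 0.913, -0.409, 0.001]
contact_force: [0.4, -0.6, -0.9]
gripper_width: 0.748
```

Emit:
carry_out([
  [[0,0,0],0],
  [[0,0,0],0],
  [[0,0,0],0],
  [[0,0,0],0],
  [[0,0,0],0],
  [[0,0,0],0],
], hand=0.2, newtons=60)

```text
t: 4.53
eef_pos: [0.5553, 0.1758, 0.1415]
tool_rot: [-0.0, 0.913, -0.409, 0.001]
contact_force: [-5.7, 0.5, 9.7]
gripper_width: 0.407
```

Emit:
carry_out([
  [[0,-0.2,-0.6],0],
  [[0,-0.4,-1.1],0],
  [[0,-0.7,-1.7],0],
  [[0,-1.05,-2.2],0],
  [[0,-1.05,-2.2],0],
  [[0,-1.3,-3.2],0],
  [[0,-1.55,-4.2],0],
  [[0,-1.9,-5.1],0],
  [[0,-2.3,-6.0],0],
  [[0,-2.3,-6.0],0],
])

```text
t: 5.78
eef_pos: [0.5726, 0.1915, 0.2031]
tool_rot: [-0.001, 0.913, -0.408, 0.002]
contact_force: [-6.5, -3.1, -4.5]
gripper_width: 0.401
```

Emit:
carry_out([
  [[0,-0.55,-0.9],0],
  [[0,-1.15,-1.75],0],
  [[0,-1.85,-2.5],0],
  [[0,-2.6,-3.2],0],
  [[0,-3.4,-3.8],0],
  [[0,-3.4,-3.8],0],
  [[0,-3.4,-3.8],0],
])

```text
t: 6.65
eef_pos: [0.5982, 0.2145, 0.2427]
tool_rot: [-0.001, 0.913, -0.408, 0.002]
contact_force: [-4.3, -2.7, -7.5]
gripper_width: 0.399
```

```bash
python3 - <<'E'
from fit import *
snap("side","s1")
E
```

```text
(no output)
```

View pics/s1.png

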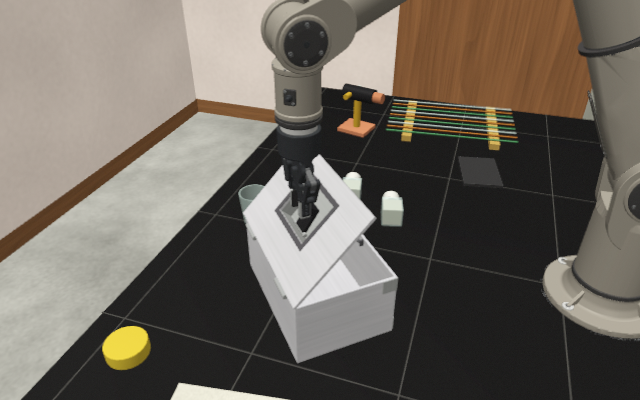

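Emit:
carry_out([
  [[0,0,0],0],
  [[0,0,0],0],
  [[0,0,0],0],
  [[0,0,0],0],
  [[0,0,-2],0],
  [[0,0,-5],0],
  [[0,0,-10],0],
  [[0,4,-10],0],
  [[0,8,-10],0],
  [[0,12,-10],0],
], hand=0.72)

```text
t: 7.95
eef_pos: [0.5077, 0.134, 0.3439]
tool_rot: [-0.001, 0.913, -0.408, 0.003]
contact_force: [-0.1, 0.2, 0.2]
gripper_width: 0.718
```

```bash
cat >> fit.py <<'E'
def ch(X,p=None):
    p=pose(); c,s=np.cos(p[2]),np.sin(p[2]); d=np.asarray(X)-[p[0],p[1],0]; return np.array([c*d[0]+s*d[1],-s*d[0]+c*d[1],d[2]])
E
python3 - <<'E'
from fit import *
p,M,o=tool();print(ch(p),o["q"].round(2),o["contact_force"]); snap("side","s2")
b=cv2.imread("pics/s2.png");cv2.imwrite("pics/s2b.png",cv2.resize(b[80:330,200:450],None,fx=2.2,fy=2.2))
E
```

```text
[-0.0903396  -0.00105995  0.34391121] [ 0.1   0.19 -0.54  1.76  0.11  1.21 -1.32] [-0.1368462   0.16552269  0.19328781]
```

View pics/s2b.png

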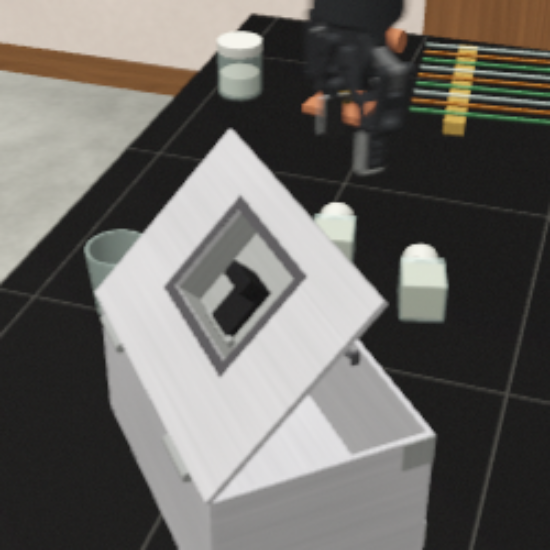

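Emit:
carry_out([
  [[0,1.5,0],0],
  [[0,1.5,3],0],
  [[0,1.5,6],0],
  [[0,1.5,8],0],
  [[0,1.5,8],0],
], hand=0.2)

```text
t: 8.62
eef_pos: [0.4932, 0.1201, 0.2631]
tool_rot: [0.002, 0.913, -0.409, 0.002]
contact_force: [-0.9, -0.5, 0.2]
gripper_width: 0.203
```

```bash
python3 - <<'E'
from fit import *
p,M,o=tool();print(ch(p),o["contact_force"])
for th in np.radians(range(36,54,2)):
    q=proj(cs,cw(pose(),[.1-.208*np.cos(th)-.006*np.sin(th),.152,.14+.208*np.sin(th)+.006*np.cos(th)]))[0]; print(round(np.degrees(th)),q.round(1))
E
```

```text
[-0.11044964 -0.00168151  0.26310507] [-0.86584899 -0.46398595  0.16649586]
36 [390.1 225.6]
38 [388.1 223.4]
40 [386.1 221.4]
42 [383.9 219.4]
44 [381.5 217.5]
46 [379.  215.7]
48 [376.4 214.1]
50 [373.7 212.5]
52 [370.8 211. ]
```

Emit:
carry_out([
  [[0,-2.5,-1.2],0],
  [[0,-5,-2.5],0],
  [[0,-7.2,-4],0],
  [[0,-9.4,-5.5],0],
  [[0,-12,-6.7],0],
  [[0,-14.4,-7.6],0],
  [[0,-17,-8.1],0],
  [[0,-19.8,-8.3],0],
  [[0,-19.8,-8.3],0],
])

```text
t: 9.75
eef_pos: [0.6422, 0.254, 0.3476]
tool_rot: [-0.0, 0.913, -0.408, 0.002]
contact_force: [1.4, 1.4, 2.9]
gripper_width: 0.197
```

```bash
python3 - <<'E'
from fit import *
p,M,o=tool();print(ch(p),o["contact_force"],o["q"].round(2)); snap("side","s3")
b=cv2.imread("pics/s3.png");cv2.imwrite("pics/s3b.png",b[60:350,180:460])
E
```

```text
[ 0.08982803 -0.00182739  0.34764561] [1.41697932 1.3516645  2.86655018] [-0.13  0.49 -0.52  1.36  0.24  1.35 -1.49]
```

View pics/s3b.png

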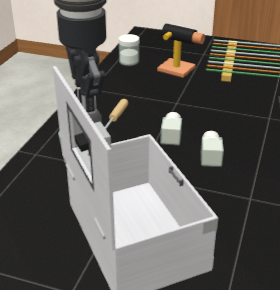

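Emit:
carry_out([
  [[0,-1,0.3],0],
  [[0,-2,0.3],0],
  [[0,-2.8,0.3],0],
  [[0,-3.2,0.3],0],
  [[0,-3.2,0.3],0],
])

```text
t: 10.42
eef_pos: [0.6659, 0.2747, 0.3446]
tool_rot: [-0.0, 0.913, -0.409, 0.003]
contact_force: [-0.8, -1.5, 3.5]
gripper_width: 0.197
```

```bash
python3 - <<'E'
from fit import *
p,M,o=tool();print(ch(p),o["contact_force"]); im,c=snap("side","s4")
print(models.spot_in("lid","side"),models.spot_in("lid_edge","side"),models.spot_in("jar1","side"))
b=cv2.imread("pics/s4.png")
for th in(1.5,1.6,1.7,1.75):
    q=proj(c,cw(pose(),[[.1-.208*np.cos(th),y,.14+.208*np.sin(th)] for y in(.152,-.152)])); print(th,q.round(0).tolist())
cv2.imwrite("pics/s4b.png",cv2.resize(b[100:250,220:330],None,fx=4,fy=4))
E
```

```text
[ 0.12133739 -0.00223063  0.34463518] [-0.84267603 -1.54169148  3.49550058]
[{'centre': [212.4, 256.7], 'score': 0.78}] [{'centre': [214.8, 259.8], 'score': 0.64}] [{'centre': [189.1, 351.2], 'score': 0.84}, {'centre': [170.0, 298.5], 'score': 0.46}]
1.5 [[302.0, 207.0], [243.0, 125.0]]
1.6 [[289.0, 210.0], [233.0, 127.0]]
1.7 [[275.0, 214.0], [222.0, 129.0]]
1.75 [[268.0, 217.0], [217.0, 131.0]]
```

View pics/s4b.png

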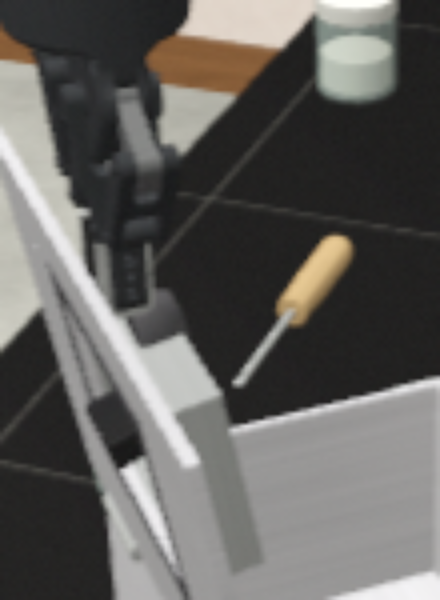

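```bash
python3 - <<'E'
from fit import *
go([.57,-.21,.27],[.987,.16])
E
```

```text
cm [29.74 39.45  7.48] turn -57.4
```

Emit:
carry_out([
  [[0,6,0],0],
  [[2,12,0],-10],
  [[8,16,1],-20],
  [[12,20,3],-30],
  [[17,24,5],-40],
  [[21,30,7],-50],
  [[26,35,7.5],-57.4],
  [[29.7,39.5,7.5],-57.4],
  [[29.7,39.5,7.5],-57.4],
  [[29.7,39.5,7.5],-57.4],
], hand=0.8)

```text
t: 11.88
eef_pos: [0.5683, -0.2129, 0.2688]
tool_rot: [0.001, 0.997, 0.077, 0.002]
contact_force: [0.6, 0.6, 0.7]
gripper_width: 0.8
```

```bash
python3 - <<'E'
from fit import *
p,M,o=tool();print(p,o["q"].round(2)); snap("wrist","w2"); print(models.spot_in("jar1","wrist"))
E
```

```text
[ 0.56827031 -0.21286229  0.26881915] [ 0.7   0.41 -0.59  1.67  0.24  1.13  0.2 ]
[{'centre': [155.1, 356.1], 'score': 0.92}, {'centre': [80.8, 253.4], 'score': 0.86}]
```

View pics/w2.png

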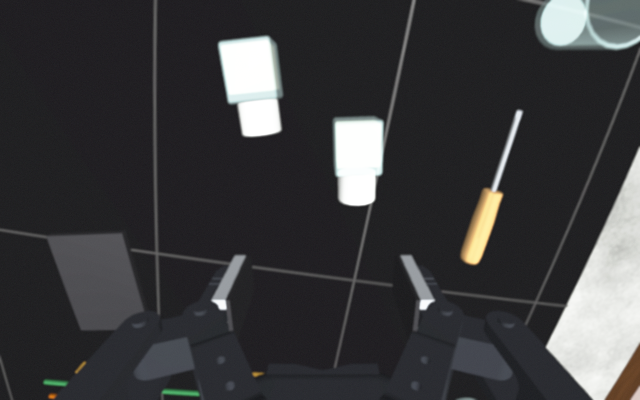

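```bash
python3 - <<'E'
from fit import *
c=load("w2")
T=lambda u,v:(190+v/5,330+u/5)
for nm,tp,w,ce,ct2 in(("A",(253.5,161),(356.5,119.5),(357,203),(448,140)),("B",(122.5,431),(246.5,40),(262,134),(324,392))):
    print(nm,tri([ray(ct,*T(*tp)),ray(c,w[1],w[0])]), "w@.052",atz(c,w[1],w[0],.052).round(4),"t@.052",atz(ct,*T(*tp),.052).round(4))
    print(" capend",atz(c,ce[1],ce[0],.026).round(4),atz(ct,*T(*ct2),.026).round(4),tri([ray(ct,*T(*ct2)),ray(c,ce[1],ce[0])])[0])
for nm,q in(("A",[(333,120),(380,119),(383,171),(335,174)]),("B",[(220,42),(273,38),(280,96),(229,101)])):
    W=np.array([atz(c,v,u,.052) for u,v in q]);print(nm,W[:,:2].round(4).tolist(),W.mean(0)[:2], ((W[2]+W[3]-W[0]-W[1])/2)[:2])
E
```

```text
A (array([ 0.59643895, -0.15640614,  0.05445183]), [np.float64(0.0008222479302534932), np.float64(0.0008222479302536582)]) w@.052 [ 0.5959 -0.1567  0.052 ] t@.052 [ 0.5976 -0.1567  0.052 ]
 capend [ 0.6183 -0.2562  0.026 ] [ 0.6138 -0.2578  0.026 ] [ 0.61604793 -0.25704809  0.02580495]
B (array([ 0.47007216, -0.09689162,  0.02882761]), [np.float64(0.0011986971705970216), np.float64(0.0011986971705969939)]) w@.052 [ 0.4762 -0.0983  0.052 ] t@.052 [ 0.4692 -0.0953  0.052 ]
 capend [ 0.496  -0.1909  0.026 ] [ 0.4897 -0.1953  0.026 ] [ 0.49098707 -0.19801195 -0.00116553]
A [[0.5718, -0.161], [0.62, -0.1523], [0.635, -0.2064], [0.5835, -0.2178]] [ 0.60258355 -0.18439223] [ 0.01331116 -0.05546148]
B [[0.4507, -0.1038], [0.5016, -0.0927], [0.5146, -0.1456], [0.4634, -0.1582]] [ 0.48254761 -0.12506543] [ 0.01285256 -0.05366133]
```

```bash
python3 - <<'E'
from fit import *
go([.6125,-.239,.024],[.98,.19])
E
```

```text
cm [ 3.62  3.69 24.58] turn -1.7
```

Emit:
carry_out([
  [[3.6,3.7,5],-1.7],
  [[3.6,3.7,11],-1.7],
  [[3.6,3.7,16],-1.7],
  [[3.6,3.7,21],-1.7],
  [[3.6,3.7,23.5],-1.7],
  [[3.6,3.7,24.6],-1.7],
  [[3.6,3.7,24.6],-1.7],
])

```text
t: 12.85
eef_pos: [0.6128, -0.2376, 0.0239]
tool_rot: [-0.0, 0.995, 0.096, 0.003]
contact_force: [-0.9, -0.1, -0.2]
gripper_width: 0.799
```

```bash
python3 - <<'E'
from fit import *
p,M,o=tool();print(p,o["contact_force"]); snap("wrist","w3")
E
```

```text
[ 0.61282782 -0.23758192  0.02391498] [-0.86839398 -0.06877523 -0.15507434]
```

View pics/w3.png

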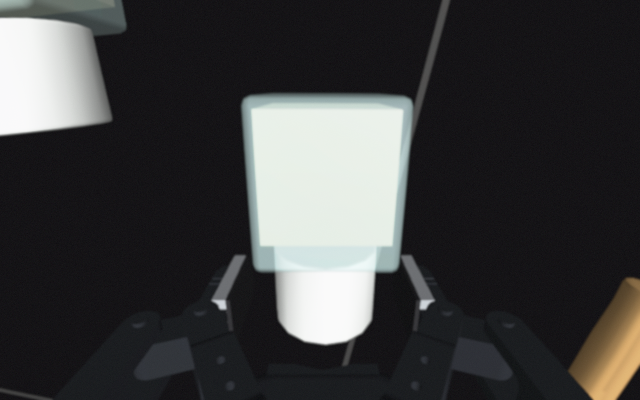

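```bash
python3 - <<'E'
from fit import *
c=load("w3");p,M,o=tool()
for n,u,v,z in(("shoulder",325,271,.052),("base top",328,96,.052),("cap end",325,345,.026),("cap end top",325,335,.04)): print(n,(100*M.T@(atz(c,v,u,z)-p)).round(2))
E
```

```text
shoulder [ 0.02 -2.31 -2.72]
base top [ 0.09 -8.08 -2.72]
cap end [ 0.06  3.44 -0.12]
cap end top [ 0.04  1.56 -1.52]
```

Emit:
carry_out([
  [[0,0,0],0],
  [[0,0,0],0],
  [[0,0,0],0],
  [[0,0,0],0],
  [[0,0,0],0],
  [[0,0,0],0],
  [[0,0,0],0],
], hand=0.3, newtons=25)

```text
t: 13.78
eef_pos: [0.6145, -0.2384, 0.0263]
tool_rot: [0.0, 0.995, 0.096, 0.005]
contact_force: [0.0, -0.8, 5.9]
gripper_width: 0.507
```

Emit:
carry_out([
  [[0,-0.6,-1.35],0],
  [[0,-1.45,-2.6],0],
  [[0,-2.5,-3.65],0],
  [[0,-3.7,-4.5],0],
  [[0,-5.1,-5.2],0],
  [[0,-6.5,-5.6],0],
  [[0,-8,-5.8],0],
  [[0,-9.5,-5.8],0],
  [[0,-11,-5.5],0],
  [[0,-11,-5.5],0],
])

```text
t: 15.02
eef_pos: [0.5926, -0.1283, 0.0806]
tool_rot: [0.0, 0.995, 0.097, 0.004]
contact_force: [-0.2, -0.5, -2.0]
gripper_width: 0.507
```

```bash
python3 - <<'E'
from fit import *
p,M,o=tool();print(p,o["contact_force"],o["torque"]); snap("side","s5"); a=cv2.imread("pics/s5.png")[120:260,270:450]
snap("wrist","w4");b=cv2.imread("pics/w4.png")
o=np.zeros((420,800,3),np.uint8); o[:311,:400]=cv2.resize(a,(400,311));o[:250,400:]=cv2.resize(b,(400,250));cv2.imwrite("pics/c5.png",o)
E
```

```text
[ 0.59258055 -0.1283389   0.08063628] [-0.20817986 -0.49165912 -1.97291901] [-0.11393995  0.0132913   0.01126697]
```

View pics/c5.png

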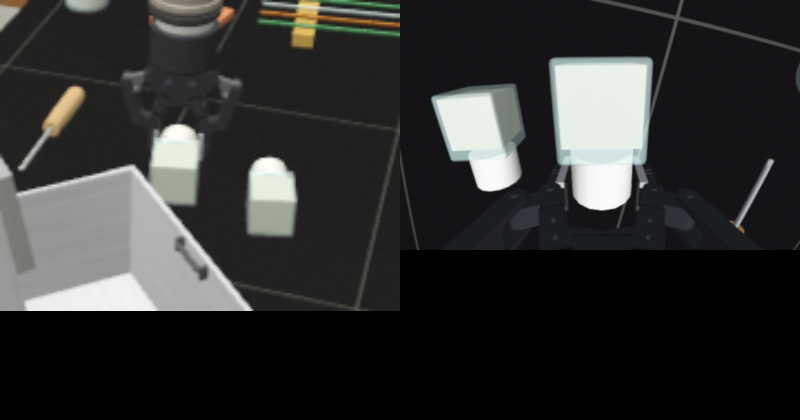

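Emit:
carry_out([
  [[0,0,1.5],0],
  [[0,0,1.5],0],
  [[0,0,1.5],0],
  [[0,0,1.5],0],
], newtons=20, hand=0.4)

```text
t: 15.62
eef_pos: [0.5934, -0.1308, 0.066]
tool_rot: [0.001, 0.995, 0.096, 0.005]
contact_force: [0.3, 0.7, -2.3]
gripper_width: 0.505
```

```bash
cat > st.py <<'E'
from fit import *
p,M,o=tool();print(p.round(4),o["contact_force"].round(2),(M.T@o["torque"]).round(3),round(o["gripper_width"],3),o["t"])
E
python3 st.py
```

```text
[ 0.5934 -0.1308  0.066 ] [ 0.35  0.7  -2.31] [-0.112  0.001  0.006] 0.505 15.625
```

Emit:
carry_out([
  [[0,0,0],0],
  [[0,0,0],0],
], hand=0.502)

```text
t: 15.88
eef_pos: [0.5935, -0.1308, 0.0663]
tool_rot: [0.001, 0.995, 0.096, 0.005]
contact_force: [0.9, -1.3, -2.3]
gripper_width: 0.502
```

```bash
python3 st.py
```

```text
[ 0.5935 -0.1308  0.0663] [ 0.9  -1.33 -2.34] [-0.082 -0.046  0.031] 0.502 15.875
```

Emit:
carry_out([
  [[0,0,0],0],
  [[0,0,0],0],
], hand=0.507)

```text
t: 16.12
eef_pos: [0.5935, -0.1308, 0.0663]
tool_rot: [0.001, 0.995, 0.096, 0.005]
contact_force: [0.3, -0.5, -3.2]
gripper_width: 0.509
```

```bash
python3 st.py
```

```text
[ 0.5935 -0.1308  0.0663] [ 0.33 -0.46 -3.16] [-0.083 -0.025 -0.06 ] 0.509 16.125
```

Emit:
carry_out([
  [[0,0,0],0],
  [[0,0,0],0],
], hand=0.514)

```text
t: 16.38
eef_pos: [0.5936, -0.1307, 0.0664]
tool_rot: [0.001, 0.995, 0.096, 0.005]
contact_force: [0.5, 0.6, -1.7]
gripper_width: 0.514
```

```bash
python3 st.py; python3 - <<'E'
from fit import *
snap("wrist","w5");c=load("w5");print(models.spot_in("jar1","wrist"))
a=cv2.imread("pics/w4.png",0).astype(int);b=cv2.imread("pics/w5.png",0).astype(int);print(np.abs(a-b)[60:340,200:440].mean())
for k,i in(("a",a),("b",b)):
    col=i[:,322]; g=np.diff(col); print(k,[(r,int(g[r])) for r in np.where(abs(g)>25)[0]])
E
```

```text
[ 0.5936 -0.1307  0.0664] [ 0.51  0.59 -1.74] [ 0.055 -0.056 -0.019] 0.514 16.375
[{'centre': [213.8, 123.3], 'score': 0.94}, {'centre': [188.4, 321.4], 'score': 0.78}, {'centre': [316.6, 578.2], 'score': 0.25}]
33.07501488095238
a [(np.int64(89), 27), (np.int64(90), 38), (np.int64(91), 32), (np.int64(335), -79), (np.int64(336), -88), (np.int64(337), -44)]
b [(np.int64(85), 32), (np.int64(86), 41), (np.int64(87), 30), (np.int64(223), 49), (np.int64(224), 67), (np.int64(310), -50), (np.int64(311), -89), (np.int64(312), -67)]
```

View pics/w5.png

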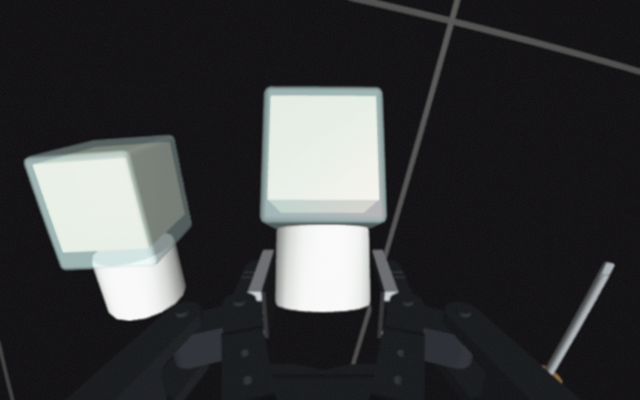

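Emit:
carry_out([
  [[0,-0.9,-0.5],0],
  [[0,-2.2,-1.15],0],
  [[0,-3.6,-1.6],0],
  [[0,-5.1,-1.8],0],
  [[0,-6.6,-1.75],0],
  [[0,-7.8,-1.55],0],
  [[0,-7.8,-1.55],0],
  [[0,-7.8,-1.55],0],
])

```text
t: 17.48
eef_pos: [0.5789, -0.0543, 0.0816]
tool_rot: [0.001, 0.995, 0.096, 0.005]
contact_force: [0.4, 1.3, 1.9]
gripper_width: 0.515
```

```bash
python3 st.py; python3 - <<'E'
from fit import *
snap("side","s6"); a=cv2.imread("pics/s6.png")[110:260,270:450]
snap("wrist","w6");b=cv2.imread("pics/w6.png")
o=np.zeros((450,800,3),np.uint8); o[:333,:400]=cv2.resize(a,(400,333));o[:250,400:]=cv2.resize(b,(400,250));cv2.imwrite("pics/c6.png",o)
E
```

```text
[ 0.5789 -0.0543  0.0816] [0.44 1.34 1.87] [ 0.203  0.114 -0.026] 0.515 17.475
```

View pics/c6.png

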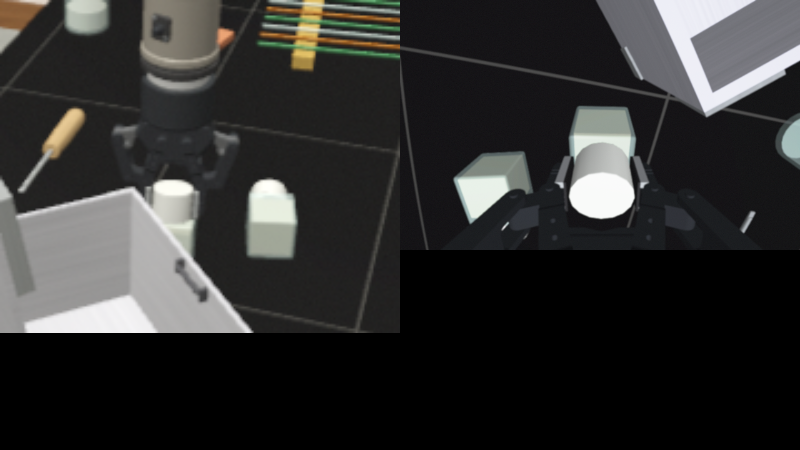

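Emit:
carry_out([
  [[0,0,0],0],
  [[0,0,0],0],
  [[0,0,0],0],
  [[0,0,0],0],
  [[0,0,0],0],
  [[0,0,0],0],
], hand=0.65)

```text
t: 18.32
eef_pos: [0.5789, -0.0548, 0.0817]
tool_rot: [0.001, 0.995, 0.095, 0.005]
contact_force: [0.2, -0.3, 0.1]
gripper_width: 0.65
```

```bash
python3 st.py; python3 - <<'E'
from fit import *
im,c=snap("wrist","w7"); p,M,o=tool()
g=cv2.cvtColor(im,cv2.COLOR_RGB2GRAY); g[:, :230]=0; g[:,410:]=0
m=(g>245).astype(np.uint8); n,l,s,ce=cv2.connectedComponentsWithStats(m); 
for i in range(1,n):
    if s[i,4]>400: print(s[i],ce[i].round(1),(100*M.T@(atz(c,ce[i][1],ce[i][0],.095)-p)).round(2))
E
```

```text
[ 0.5789 -0.0548  0.0817] [ 0.18 -0.32  0.13] [ 0.008 -0.035  0.022] 0.65 18.325
[ 273  232  104   89 7200] [324.7 276. ] [ 0.06 -1.11 -1.34]
```

Emit:
carry_out([
  [[0,-1.1,0],0],
  [[0,-1.1,0],0],
  [[0,-1.1,0],0],
])

```text
t: 18.75
eef_pos: [0.5768, -0.0437, 0.0816]
tool_rot: [0.001, 0.995, 0.095, 0.005]
contact_force: [-0.1, -0.8, -0.4]
gripper_width: 0.65
```

Emit:
carry_out([
  [[0,0,0],0],
  [[0,0,0],0],
  [[0,0,0],0],
  [[0,0,0],0],
  [[0,0,0],0],
  [[0,0,-3],0],
  [[0,0,-8],0],
  [[0,0,-13],0],
  [[0,0,-17],0],
  [[0,0,-17],0],
], hand=0.3, newtons=60)

```text
t: 20.0
eef_pos: [0.5764, -0.0433, 0.2543]
tool_rot: [0.001, 0.995, 0.095, 0.008]
contact_force: [-0.4, 1.2, -2.8]
gripper_width: 0.495
```

```bash
python3 st.py; python3 - <<'E'
from fit import *
t=cw(pose(),[-.02,-.06,.24])[0]; print(t); go(t,[.743,.669])
p,M,o=tool(); print(ch(p),o["q"].round(2))
E
```

```text
[ 0.5764 -0.0433  0.2543] [-0.37  1.23 -2.79] [ 0.038 -0.015 -0.056] 0.495 20.0
[0.59943635 0.13725929 0.24      ]
cm [  5.67 -17.3    1.44] turn -31.1
[-0.15789341 -0.17886784  0.25425511] [ 0.46  0.37 -0.62  1.76  0.25  1.07 -0.06]
```

Emit:
carry_out([
  [[1,-3,0],-10],
  [[2.5,-8,0],-20],
  [[4,-13,0],-31.1],
  [[5.7,-17.3,0],-31.1],
  [[5.7,-17.3,0],-31.1],
  [[5.7,-17.3,0],-31.1],
])

```text
t: 20.75
eef_pos: [0.5986, 0.1365, 0.2523]
tool_rot: [0.003, 0.933, 0.359, 0.005]
contact_force: [-0.2, -0.5, -2.2]
gripper_width: 0.497
```

```bash
python3 st.py; python3 - <<'E'
from fit import *
p,M,o=tool(); print(ch(p),o["q"].round(2)); go(cw(pose(),[-.02,-.06,.09])[0],[.743,.669]); im,c=snap("wrist","w8")
g=cv2.cvtColor(im,cv2.COLOR_RGB2GRAY); g[:, :250]=0; g[:,400:]=0
m=(g>245).astype(np.uint8); n,l,s,ce=cv2.connectedComponentsWithStats(m)
for i in range(1,n):
    if s[i,4]>400: print(s[i],ce[i].round(1))
E
```

```text
[0.5986 0.1365 0.2523] [-0.18 -0.53 -2.22] [ 0.03  -0.059 -0.004] 0.497 20.75
[-0.02108878 -0.06003444  0.25229486] [ 0.23  0.47 -0.75  1.67  0.36  1.13  0.11]
cm [-0.02 -0.17 16.23] turn 0.1
[ 273  257  100   84 6577] [322.7 298.5]
```

Emit:
carry_out([
  [[0,-0.1,5],0],
  [[0,-0.1,10],0],
  [[0,-0.1,14],0],
  [[0,-0.1,15.8],0],
  [[0,-0.1,16.2],0],
  [[0,-0.1,16.2],0],
])

```text
t: 21.55
eef_pos: [0.6013, 0.136, 0.0919]
tool_rot: [0.004, 0.934, 0.358, 0.007]
contact_force: [0.3, 0.1, -1.5]
gripper_width: 0.499
```

```bash
python3 st.py
```

```text
[0.6013 0.136  0.0919] [ 0.31  0.1  -1.51] [0.001 0.021 0.032] 0.499 21.55
```

Emit:
carry_out([
  [[0,0,0.2],0],
  [[0,0,0.4],0],
  [[0,0,0.5],0],
  [[0,0,0.5],0],
])

```text
t: 22.05
eef_pos: [0.6016, 0.1361, 0.0872]
tool_rot: [0.004, 0.934, 0.358, 0.007]
contact_force: [-0.6, -0.2, -0.3]
gripper_width: 0.496
```

```bash
python3 st.py
```

```text
[0.6016 0.1361 0.0872] [-0.55 -0.16 -0.29] [-0.066 -0.13  -0.006] 0.496 22.05
```

Emit:
carry_out([
  [[0,0,0.05],0],
  [[0,0,0.05],0],
  [[0,0,0.05],0],
  [[0,0,0.05],0],
  [[0,0,0.05],0],
  [[0,0,-3],0],
  [[0,0,-8],0],
  [[0,0,-13],0],
  [[0,0,-17],0],
  [[0,0,-17],0],
], hand=0.68)

```text
t: 23.3
eef_pos: [0.6006, 0.1375, 0.261]
tool_rot: [0.004, 0.934, 0.358, 0.01]
contact_force: [-0.0, -0.2, -1.0]
gripper_width: 0.678
```

```bash
python3 st.py; python3 - <<'E'
from fit import *
im,c=snap("wrist","w9"); p,M,o=tool()
print(models.spot_in("jar1","wrist"))
im2,c2=snap("top","t2"); print(models.spot_in("jar1","top"))
for y in(-.06,): print(proj(c,cw(pose(),[[-.02,-.06,.1],[-.02,-.06,.0]])),proj(c2,cw(pose(),[[-.02,-.06,.1]])))
o=np.zeros((500,800,3),np.uint8)
o[:250,:400]=cv2.resize(im,(400,250))[:,:,::-1]; o[:400,400:]=cv2.resize(im2[140:300,290:450],(400,400))[:,:,::-1]; o[250:500,:400]=cv2.resize(im2[120:320,120:440],(400,250))[:,:,::-1]
cv2.imwrite("pics/c9.png",o)
E
```

```text
[0.6006 0.1375 0.261 ] [-0.02 -0.22 -0.97] [-0.029 -0.015  0.01 ] 0.678 23.3
[{'centre': [167.9, 319.8], 'score': 0.92}, {'centre': [253.9, 107.9], 'score': 0.86}, {'centre': [153.8, 458.3], 'score': 0.52}]
[{'centre': [271.1, 370.5], 'score': 0.97}]
[[319.87686661 179.26776667]
 [319.26417828 155.98706468]] [[254.70371791 215.29629426]]
```

View pics/c9.png

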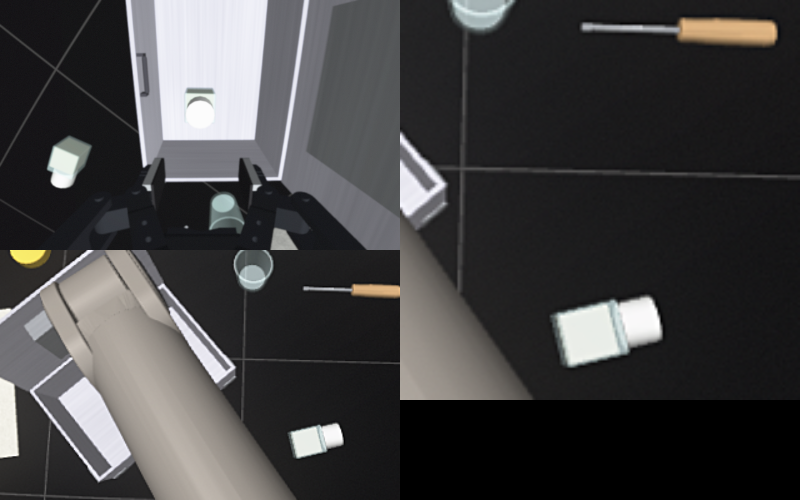

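```bash
python3 - <<'E'
from fit import *
go([.4905,-.177,.20],[.974,.225])
E
```

```text
cm [-28.97  16.01   5.52] turn 28.9
```

Emit:
carry_out([
  [[-5,3,0],10],
  [[-10,6,0],20],
  [[-15,9,0],28.9],
  [[-20,12,0],28.9],
  [[-25,14,3],28.9],
  [[-29,16,5.5],28.9],
  [[-29,16,5.5],28.9],
  [[-29,16,5.5],28.9],
], hand=0.8)

```text
t: 24.5
eef_pos: [0.4901, -0.1764, 0.1996]
tool_rot: [0.002, 0.994, 0.114, 0.006]
contact_force: [0.8, 0.6, -0.3]
gripper_width: 0.798
```

```bash
python3 st.py; python3 - <<'E'
from fit import *
im,c=snap("wrist","w10"); p,M,o=tool()
print(models.spot_in("jar1","wrist")); 
g=cv2.cvtColor(im,cv2.COLOR_RGB2GRAY); g[250:]=0
m=(g>150).astype(np.uint8); n,l,s,ce=cv2.connectedComponentsWithStats(m)
for i in range(1,n):
    if 1000<s[i,4]<30000:
        pts=np.argwhere(l==i)[:,::-1].astype(np.float32); print(s[i],ce[i].round(1),cv2.minAreaRect(pts),cv2.boxPoints(cv2.minAreaRect(pts)).round(0).tolist())
        for r in np.linspace(s[i,1]+3,s[i,1]+s[i,3]-3,9): 
            cc=pts[pts[:,1]==int(r),0]; print(int(r),cc.min(),cc.max())
E
```

```text
[ 0.4901 -0.1764  0.1996] [ 0.83  0.55 -0.33] [-0.033  0.005 -0.068] 0.798 24.5
[{'centre': [139.3, 322.4], 'score': 0.88}]
[ 415    0  225  250 1920] [506.9  75.7] ((533.9107055664062, 115.4412612915039), (250.0520477294922, 217.5769805908203), 85.17922973632812) [[415.0, 0.0], [632.0, -18.0], [653.0, 231.0], [436.0, 249.0]]
3 424.0 530.0
33 516.0 538.0
64 505.0 631.0
94 494.0 497.0
125 483.0 486.0
155 471.0 474.0
186 460.0 462.0
216 448.0 451.0
247 436.0 439.0
[ 289   88   65  112 6392] [322.2 139.6] ((321.0, 143.5), (111.0, 64.0), 90.0) [[289.0, 88.0], [353.0, 88.0], [353.0, 199.0], [289.0, 199.0]]
91 290.0 353.0
104 290.0 353.0
117 290.0 353.0
130 291.0 353.0
144 292.0 353.0
157 292.0 353.0
170 299.0 347.0
183 300.0 346.0
197 305.0 340.0
```

```bash
python3 - <<'E'
from fit import *
c=load("w10");p,M,o=tool()
for n,u,v,z in(("shoulder",323,164,.052),("base top",322,87,.052),("cap end",323,200,.026)): print(n,(100*M.T@(atz(c,v,u,z)-p)).round(2))
E
```

```text
shoulder [-0.12 -1.97 14.84]
base top [-0.19 -8.31 14.8 ]
cap end [-0.13  2.24 17.46]
```

Emit:
carry_out([
  [[-0.1,0,5],0],
  [[-0.1,0,11],0],
  [[-0.1,0,15],0],
  [[-0.1,0,17],0],
  [[-0.1,0,17.5],0],
  [[-0.1,0,17.5],0],
])

```text
t: 25.35
eef_pos: [0.4934, -0.1756, 0.0261]
tool_rot: [0.002, 0.993, 0.115, 0.007]
contact_force: [1.0, -0.5, -0.5]
gripper_width: 0.798
```

Emit:
carry_out([
  [[0,0,0],0],
  [[0,0,0],0],
  [[0,0,0],0],
  [[0,0,0],0],
  [[0,0,0],0],
  [[0,0,-1],0],
  [[0,0,-2.5],0],
  [[0,0,-4],0],
  [[0,0,-4],0],
  [[0,0,-4],0],
], hand=0.4, newtons=25)

```text
t: 26.6
eef_pos: [0.4926, -0.1756, 0.0661]
tool_rot: [0.002, 0.993, 0.115, 0.007]
contact_force: [-0.4, -0.1, -2.2]
gripper_width: 0.51
```

```bash
python3 st.py
```

```text
[ 0.4926 -0.1756  0.0661] [-0.44 -0.06 -2.15] [-0.12   0.024  0.015] 0.51 26.6
```

Emit:
carry_out([
  [[0,0,0],0],
  [[0,0,0],0],
], hand=0.508, newtons=20)

```text
t: 26.85
eef_pos: [0.4923, -0.1755, 0.0657]
tool_rot: [0.002, 0.993, 0.115, 0.007]
contact_force: [0.2, 0.2, -2.1]
gripper_width: 0.509
```

Emit:
carry_out([
  [[0,0,0],0],
  [[0,0,0],0],
], hand=0.514)

```text
t: 27.1
eef_pos: [0.4923, -0.1753, 0.0656]
tool_rot: [0.002, 0.993, 0.115, 0.007]
contact_force: [-0.5, 0.4, -0.0]
gripper_width: 0.511
```

```bash
python3 st.py; python3 - <<'E'
from fit import *
im,c=snap("wrist","w11");g=cv2.cvtColor(im,cv2.COLOR_RGB2GRAY).astype(int)
for cc in(322,):
    d=np.diff(g[:,cc]); print([(int(r),int(d[r])) for r in np.where(abs(d)>25)[0]])
E
```

```text
[ 0.4923 -0.1753  0.0656] [-0.52  0.41 -0.01] [ 0.078  0.003 -0.017] 0.511 27.1
[(85, 36), (86, 38), (87, 26), (224, 26), (225, 70), (226, 32), (311, -29), (312, -81), (313, -74), (314, -38)]
```

Same tilted state as jar A reached (edges at rows 86, 225, 312). Follow the same arc.

Emit:
carry_out([
  [[0,-0.9,-0.5],0],
  [[0,-2.2,-1.15],0],
  [[0,-3.6,-1.6],0],
  [[0,-5.1,-1.8],0],
  [[0,-6.6,-1.75],0],
  [[0,-7.8,-1.55],0],
  [[0,-7.8,-1.55],0],
  [[0,-7.8,-1.55],0],
])

```text
t: 28.15
eef_pos: [0.4743, -0.0994, 0.0805]
tool_rot: [0.002, 0.993, 0.115, 0.007]
contact_force: [0.5, 0.6, 1.5]
gripper_width: 0.517
```

Emit:
carry_out([
  [[0,0,0],0],
  [[0,0,0],0],
  [[0,0,0],0],
  [[0,0,0],0],
  [[0,0,0],0],
  [[0,0,0],0],
], hand=0.65)

```text
t: 28.9
eef_pos: [0.4744, -0.0994, 0.0805]
tool_rot: [0.002, 0.993, 0.115, 0.007]
contact_force: [0.4, -0.2, -0.0]
gripper_width: 0.651
```

```bash
python3 st.py; cat > cap.py <<'E'
from fit import *
import sys
im,c=snap("wrist",sys.argv[1]); p,M,o=tool()
g=cv2.cvtColor(im,cv2.COLOR_RGB2GRAY); g[:, :230]=0; g[:,410:]=0
m=(g>245).astype(np.uint8); n,l,s,ce=cv2.connectedComponentsWithStats(m)
for i in range(1,n):
    if s[i,4]>400: print(s[i],ce[i].round(1),(100*M.T@(atz(c,ce[i][1],ce[i][0],.095)-p)).round(2))
E
python3 cap.py w12
```

```text
[ 0.4744 -0.0994  0.0805] [ 0.4  -0.22 -0.02] [ 0.012 -0.026 -0.024] 0.651 28.9
[ 279  190   92   44 1822] [323.5 202.4] [ 0.   -4.29 -1.47]
[ 272  229  108   94 7836] [325.5 275.3] [ 0.09 -1.21 -1.45]
```

Emit:
carry_out([
  [[0,-1.2,-0.1],0],
  [[0,-1.2,-0.1],0],
  [[0,-1.2,-0.1],0],
])

```text
t: 29.32
eef_pos: [0.4716, -0.0875, 0.0815]
tool_rot: [0.002, 0.993, 0.116, 0.007]
contact_force: [0.7, -0.3, 0.5]
gripper_width: 0.647
```

Emit:
carry_out([
  [[0,0,0],0],
  [[0,0,0],0],
  [[0,0,0],0],
  [[0,0,0],0],
  [[0,0,0],0],
  [[0,0,-3],0],
  [[0,0,-8],0],
  [[0,0,-13],0],
  [[0,0,-17],0],
  [[0,0,-17],0],
], hand=0.3, newtons=60)

```text
t: 30.58
eef_pos: [0.4707, -0.0874, 0.254]
tool_rot: [0.003, 0.993, 0.115, 0.009]
contact_force: [0.4, 0.5, -2.7]
gripper_width: 0.494
```

```bash
python3 st.py; python3 - <<'E'
from fit import *
t=cw(pose(),[-.02,.062,.25])[0]; print(t); go(t,[.743,.669])
p,M,o=tool(); print(ch(p),o["q"].round(2))
E
```

```text
[ 0.4707 -0.0874  0.254 ] [ 0.4   0.46 -2.73] [ 0.061  0.035 -0.059] 0.494 30.575
[0.51785032 0.22796607 0.25      ]
cm [ 11.8  -29.63   0.38] turn -28.8
[-0.26594592 -0.14099395  0.25403428] [ 0.63  0.19 -0.65  1.98  0.14  0.99  0.15]
```

Emit:
carry_out([
  [[2,-5,0],-10],
  [[4,-10,0],-20],
  [[6,-15,0],-28.8],
  [[8,-20,0],-28.8],
  [[10,-25,0],-28.8],
  [[11.8,-29.6,0],-28.8],
  [[11.8,-29.6,0],-28.8],
  [[11.8,-29.6,0],-28.8],
])

```text
t: 31.58
eef_pos: [0.5171, 0.2268, 0.2519]
tool_rot: [0.005, 0.933, 0.359, 0.007]
contact_force: [0.3, -0.2, -2.4]
gripper_width: 0.497
```

```bash
python3 st.py; python3 cap.py w13; python3 - <<'E'
from fit import *
p,M,o=tool(); print(ch(p)); go(cw(pose(),[-.02,.062,.09])[0],[.743,.669])
E
```

```text
[0.5171 0.2268 0.2519] [ 0.29 -0.23 -2.39] [ 0.003  0.02  -0.024] 0.497 31.575
[ 274  258   98   83 6300] [322.8 299. ] [-0.05 12.58 15.92]
[-0.02158453  0.0608801   0.25224006]
cm [ 1.000e-02 -3.600e-01  1.622e+01] turn -0.0
```

Emit:
carry_out([
  [[0,-0.2,5],0],
  [[0,-0.2,10],0],
  [[0,-0.2,14],0],
  [[0,-0.2,15.8],0],
  [[0,-0.2,16.2],0],
  [[0,-0.2,16.2],0],
])

```text
t: 32.38
eef_pos: [0.5197, 0.2269, 0.0914]
tool_rot: [0.006, 0.934, 0.358, 0.008]
contact_force: [-0.3, -0.6, -2.5]
gripper_width: 0.497
```

```bash
python3 st.py; python3 cap.py w14
```

```text
[0.5197 0.2269 0.0914] [-0.27 -0.6  -2.5 ] [-0.036 -0.026  0.039] 0.497 32.375
```

Emit:
carry_out([
  [[0,0,0.2],0],
  [[0,0,0.35],0],
  [[0,0,0.45],0],
  [[0,0,0.45],0],
])

```text
t: 32.92
eef_pos: [0.5199, 0.2271, 0.0872]
tool_rot: [0.006, 0.934, 0.358, 0.008]
contact_force: [-0.4, -0.1, -2.8]
gripper_width: 0.497
```

```bash
python3 st.py
```

```text
[0.5199 0.2271 0.0872] [-0.45 -0.1  -2.82] [ 0.007 -0.026 -0.023] 0.497 32.925
```

Emit:
carry_out([
  [[0,0,0.1],0],
  [[0,0,0.1],0],
  [[0,0,0.15],0],
  [[0,0,0.15],0],
])

```text
t: 33.42
eef_pos: [0.5204, 0.2269, 0.0869]
tool_rot: [0.006, 0.934, 0.358, 0.009]
contact_force: [-2.8, -2.5, 9.7]
gripper_width: 0.494
```

```bash
python3 st.py
```

```text
[0.5204 0.2269 0.0869] [-2.8  -2.54  9.7 ] [-0.021 -1.19  -0.048] 0.494 33.425
```

Emit:
carry_out([
  [[0,0,-0.1],0],
  [[0,0,-0.1],0],
])

```text
t: 33.67
eef_pos: [0.5204, 0.227, 0.0879]
tool_rot: [0.006, 0.934, 0.358, 0.009]
contact_force: [-0.5, 0.0, -2.1]
gripper_width: 0.499
```

```bash
python3 st.py
```

```text
[0.5204 0.227  0.0879] [-0.47  0.   -2.14] [ 0.036 -0.001  0.01 ] 0.499 33.675
```

Emit:
carry_out([
  [[0,0,0.07],0],
  [[0,0,0.07],0],
  [[0,0,0.07],0],
  [[0,0,0.07],0],
  [[0,0,0.07],0],
  [[0,0,-3],0],
  [[0,0,-8],0],
  [[0,0,-13],0],
  [[0,0,-19],0],
  [[0,0,-24],0],
], hand=0.68)

```text
t: 34.92
eef_pos: [0.5154, 0.2285, 0.3303]
tool_rot: [0.006, 0.934, 0.358, 0.009]
contact_force: [0.4, 0.1, -0.7]
gripper_width: 0.678
```

```bash
python3 st.py; python3 - <<'E'
from fit import *
im,c=snap("wrist","w15"); p,M,o=tool(); print(ch(p),o["q"].round(2))
print(models.spot_in("jar1","wrist"))
g=cv2.cvtColor(im,cv2.COLOR_RGB2GRAY)
im2,c2=snap("side","s15"); print(models.spot_in("jar1","side"))
print(proj(c,cw(pose(),[[-.02,.062,.1],[-.02,-.06,.1]])),proj(c2,cw(pose(),[[-.02,-.06,.1],[-.02,.06,.1]])))
o=np.zeros((500,800,3),np.uint8)
o[:250,:400]=cv2.resize(im,(400,250))[:,:,::-1]; o[:400,400:]=cv2.resize(im2[160:360,220:420],(400,400))[:,:,::-1]
cv2.imwrite("pics/c15.png",o)
E
```

```text
[0.5154 0.2285 0.3303] [ 0.36  0.07 -0.74] [ 0.003 -0.009 -0.014] 0.678 34.925
[-0.01860757  0.06433322  0.33694593] [ 0.15  0.32 -0.86  1.68  0.28  1.23 -0.04]
[{'centre': [158.2, 321.5], 'score': 0.81}, {'centre': [241.0, 323.4], 'score': 0.74}]
[{'centre': [282.9, 333.7], 'score': 0.95}, {'centre': [258.4, 310.8], 'score': 0.59}]
[[322.26380237 163.5820206 ]
 [322.29493083 258.25189377]] [[312.7834821  239.39560198]
 [336.55502906 274.48957239]]
```

View pics/c15.png

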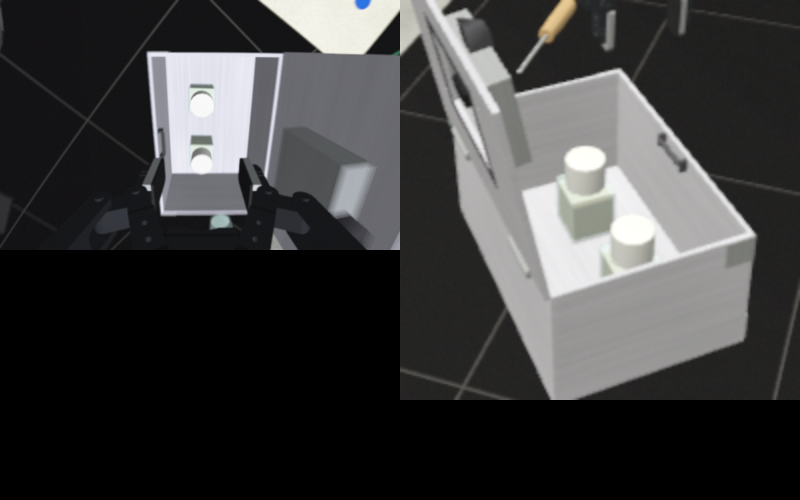

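Emit:
carry_out([
  [[0,2,-4],10],
  [[0,4,-8],20],
  [[0,6.2,-8],30],
  [[0,6.2,-8],40],
  [[0,6.2,-8],50],
  [[0,6.2,-8],60],
  [[0,6.2,-8],70],
  [[0,6.2,-8],80],
  [[0,6.2,-8],90],
  [[0,6.2,-8],90],
], hand=0.05)

```text
t: 36.38
eef_pos: [0.5548, 0.1823, 0.4078]
tool_rot: [-0.001, 0.914, -0.407, 0.01]
contact_force: [-0.0, -0.5, -0.3]
gripper_width: 0.049
```

```bash
python3 st.py; python3 - <<'E'
from fit import *
p,M,o=tool(); print(p,ch(p),o["q"].round(2),M.round(3).tolist()); X=cw(pose(),[.18,0,.405])[0]; print(X); go(X,[.669,-.743])
E
```

```text
[0.5548 0.1823 0.4078] [-0.02 -0.5  -0.26] [ 0.061 -0.026 -0.029] 0.049 36.375
[0.55484041 0.18229318 0.40780924] [-0.02304113  0.0033056   0.40780924] [ 0.03  0.26 -0.58  1.54  0.16  1.37 -1.4 ] [[0.669, -0.743, 0.02], [-0.743, -0.669, -0.006], [0.018, -0.01, -1.0]]
[0.70801171 0.31561677 0.405     ]
cm [  0.34 -20.3    0.5 ] turn 0.0
```

Emit:
carry_out([
  [[0.3,-4,0],0],
  [[0.3,-8,0],0],
  [[0.3,-13,0],0],
  [[0.3,-17,0],0],
  [[0.3,-20.5,0],0],
  [[0.3,-20.5,0],0],
  [[0.3,-20.5,0],0],
])

```text
t: 37.25
eef_pos: [0.7089, 0.317, 0.4089]
tool_rot: [-0.0, 0.914, -0.406, 0.01]
contact_force: [-0.6, -0.3, 0.4]
gripper_width: 0.05
```

```bash
python3 st.py; python3 - <<'E'
from fit import *
p,M,o=tool(); print(ch(p),o["q"].round(2)); X=cw(pose(),[.18,0,.345])[0]; go(X,[.669,-.743])
E
```

```text
[0.7089 0.317  0.4089] [-0.58 -0.35  0.36] [-0.044 -0.048 -0.038] 0.05 37.25
[0.18156422 0.0004477  0.40886916] [-0.24  0.63 -0.54  1.    0.32  1.57 -1.52]
cm [-0.07  0.21  6.39] turn 0.1
```

Emit:
carry_out([
  [[0,0,3.2],0],
  [[0,0,6.4],0],
  [[0,1.6,6.6],0],
  [[0,3.2,6.6],0],
  [[0,4.9,6.7],0],
  [[0,6.5,6.7],0],
  [[0,8.9,6.9],0],
  [[0,11.3,7.2],0],
  [[0,13.6,7.9],0],
  [[0,15.8,8.9],0],
])

```text
t: 38.5
eef_pos: [0.5926, 0.2099, 0.3201]
tool_rot: [-0.002, 0.914, -0.405, 0.011]
contact_force: [-0.1, 3.1, 0.6]
gripper_width: 0.052
```

```bash
python3 st.py; python3 - <<'E'
from fit import *
p,M,o=tool(); print(ch(p),o["q"].round(2)); snap("side","s16"); print(models.spot_in("lid_edge","side"),models.spot_in("lid","side"))
im=cv2.imread("pics/s16.png")
for th in(100,75,60,45,30): 
    t=np.radians(th);print(th,proj(load("s16"),cw(pose(),[[.1-.208*np.cos(t),y,.14+.208*np.sin(t)] for y in(.152,0)])).round(0).tolist())
E
```

```text
[0.5926 0.2099 0.3201] [-0.12  3.12  0.63] [ 0.482 -0.349  0.008] 0.052 38.5
[ 0.02353513 -0.00142846  0.32005024] [-0.01  0.4  -0.59  1.57  0.25  1.23 -1.48]
[{'centre': [217.1, 290.4], 'score': 0.89}] [{'centre': [215.8, 290.0], 'score': 0.74}]
100 [[269.0, 217.0], [240.0, 168.0]]
75 [[326.0, 205.0], [290.0, 160.0]]
60 [[355.0, 209.0], [317.0, 164.0]]
45 [[378.0, 219.0], [338.0, 175.0]]
30 [[393.0, 235.0], [353.0, 191.0]]
```

Emit:
carry_out([
  [[0,2,1.2],0],
  [[0,4,2.8],0],
  [[0,5.5,4.6],0],
  [[0,7,6.5],0],
  [[0,8,8.7],0],
  [[0,9,10.9],0],
  [[0,9.5,13],0],
  [[0,9.7,14.5],0],
  [[0,9.7,14.5],0],
])

```text
t: 39.78
eef_pos: [0.5239, 0.1424, 0.1733]
tool_rot: [0.0, 0.914, -0.406, 0.01]
contact_force: [-0.2, -0.4, -0.2]
gripper_width: 0.053
```

```bash
python3 st.py; python3 - <<'E'
from fit import *
p,M,o=tool(); print(ch(p))
E
```

```text
[0.5239 0.1424 0.1733] [-0.19 -0.39 -0.24] [-0.009  0.006 -0.005] 0.053 39.775
[-0.07269087 -0.00569072  0.17329406]
```

Emit:
carry_out([
  [[0,1.3,0],0],
  [[0,1.3,0.4],0],
  [[0,1.3,0.8],0],
  [[0,1.3,1.0],0],
  [[0,1.3,1.0],0],
])

```text
t: 40.4
eef_pos: [0.5144, 0.1332, 0.1638]
tool_rot: [0.001, 0.914, -0.406, 0.011]
contact_force: [-3.1, -1.4, 9.2]
gripper_width: 0.049
```

```bash
python3 st.py
```

```text
[0.5144 0.1332 0.1638] [-3.06 -1.45  9.16] [-0.827 -0.249  0.018] 0.049 40.4
```

Emit:
carry_out([
  [[0,0,0.2],0],
  [[0,0,0.4],0],
  [[0,0,0.4],0],
  [[0,0,0.4],0],
])

```text
t: 40.9
eef_pos: [0.5145, 0.1333, 0.1635]
tool_rot: [0.002, 0.914, -0.406, 0.012]
contact_force: [-14.4, -4.8, 37.5]
gripper_width: 0.048
```

```bash
python3 st.py
```

```text
[0.5145 0.1333 0.1635] [-14.39  -4.78  37.5 ] [-3.082 -1.227 -0.043] 0.048 40.9
```

Emit:
carry_out([
  [[0,0,-1],0],
  [[0,0,-4],0],
  [[0,2,-8],0],
  [[0,6,-12],0],
  [[-6,8,-14],0],
  [[-12,8,-16],0],
  [[-18,8,-16],0],
  [[-22,6,-16],0],
  [[-22,6,-16],0],
])

```text
t: 42.02
eef_pos: [0.3178, 0.2613, 0.3186]
tool_rot: [0.001, 0.915, -0.403, 0.012]
contact_force: [0.4, -0.9, 0.3]
gripper_width: 0.053
```

```bash
python3 st.py; python3 - <<'E'
from fit import *
im,c=snap("side","s17"); im2,c2=snap("top","t17")
print(models.spot_in("lid","side"),models.spot_in("jar1","side"),models.spot_in("tumbler","side"),models.spot_in("rake","side"))
b=im[:,:,::-1].copy()
for th,col in((0,(0,0,255)),(.03,(0,255,0))):
    q=proj(c,cw(pose(),[[.1-.208*np.cos(th)+.006*np.sin(th),y,.14+.208*np.sin(th)+.006*np.cos(th)] for y in(-.152,.152)])); print(th,q.round(1).tolist())
g=cv2.cvtColor(im,cv2.COLOR_RGB2GRAY)
r=cv2.cornerSubPix(g,np.array([[[332.8,190.4]],[[402.4,274.2]]],np.float32),(5,5),(-1,-1),(3,50,.01)); print("corners now",r[:,0])
d=np.abs(cv2.imread("pics/side0.png",0).astype(int)-g)[190:330,240:410]; print("diff chest",d.mean(),(d>30).sum())
o=np.zeros((560,800,3),np.uint8); o[:560,:400]=cv2.resize(b[170:310,290:410],(400,467)).shape and cv2.copyMakeBorder(cv2.resize(b[170:310,290:410],(400,467)),0,93,0,0,0); o[:250,400:]=cv2.resize(im2,(400,250))[:,:,::-1]; o[250:500,400:]=cv2.resize(b,(400,250))
cv2.imwrite("pics/c17.png",o)
E
```

```text
[0.3178 0.2613 0.3186] [ 0.43 -0.89  0.28] [-0.032  0.016  0.002] 0.053 42.025
[{'centre': [247.4, 316.5], 'score': 0.77}] [] [{'centre': [196.1, 253.1], 'score': 0.9}] [{'centre': [171.6, 297.2], 'score': 0.64}]
0 [[332.6, 191.0], [402.2, 274.2]]
0.03 [[332.5, 188.8], [402.4, 271.6]]
corners now [[332.6302  190.35268]
 [402.46274 274.3065 ]]
diff chest 8.185336134453781 1034
```

View pics/c17.png

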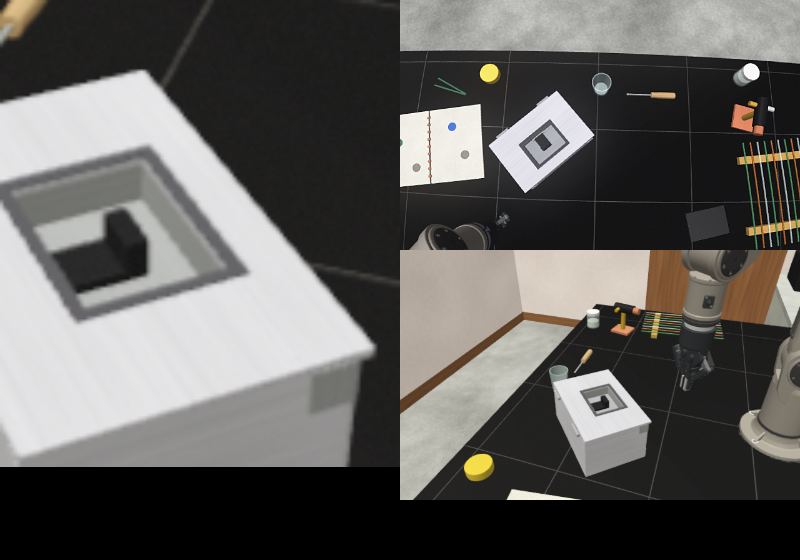

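```bash
python3 -c "
from h import *
print(bot.hand_in())"
```

```text
the job is handed in; nothing more can be done
None
```

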